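# Line up bearing caps on the magnetic chuck

## Robot

A 7-joint arm with a two-finger parallel gripper is mounted at the origin on the work surface. World frame = base frame: x ahead of the robot, y to its left, z up, the work surface at z = 0. Lengths are in mm, angles in rad, forces in N, time in s.
With the tool pointing down it reaches from about 425 to 950 mm from the base axis. Payload 4.7 kg.
Tool frame: the origin (TCP) lies at the very end of the fingers, on their centre line; the grasp point (between the pads) lies 19 mm behind it; z points along the fingers, y is the direction in which the jaws open and shut (so a half turn about z gives the same grasp; the last joint's range is limited). The gripper opens to 87 mm and grips with 3 to 60 N. Pads are 19 mm wide; open, the fingers measure 117 mm over their backs; the gripper's body (75 mm by 190 mm) begins 51 mm behind the grasp point.
Start: joints at [-1.371, 0.469, -0.049, 1.532, 0.024, 1.141, -0.082], TCP at [153.053, 657.438, 222.573] pointing down, gripper open.
Joint ranges: [-2.59, 2.59], [-0.33, 1.99], [-1.39, 1.29], [0.1, 2.45], [-1.04, 4.18], [0.21, 1.99], [-2.66, 2.66]. Speed limits (rad/s): [2.57, 2.57, 3.14, 3.14, 3.14, 3.14, 3.14].

## Interface

Orientations are given as a unit quaternion [w, x, y, z].
In Python, from plant import r gives the robot as it stands.
- The arm moves only by the tool arm_command, never from a script. Its arguments are lists of equal length, an entry for each row: "fingers": the finger opening in cm, from 0 to 8.7; "slide": the shift along the tool's x, y, z in cm, a list of three; "twist": the turn, a rotation vector about the tool's x, y, z in rad, a list of three. In form: {"fingers": [fingers, ...], "slide": [[tx, ty, tz], ...], "twist": [[ax, ay, az], ...]}. A call has exactly 10 rows; each row is the pose to reach, as a shift and turn from the pose commanded when the call began, along the tool's axes at that moment; what a row does not reach only later rows make up. A row lasts 1/10 s, in which the tool goes at most 50 mm and 8.59 degrees, less where a joint would pass 70% of its speed; a pose out of reach is approached as far as the arm can. A call with a gripper value outside its range is refused whole. The fingers move at their own pace and stop on an object; the grip force is fixed at half the most. Time passes only in rows, so rows that repeat a pose let the fingers close, or fill a call up. It gives the time, the measured TCP pose, the force and the opening at its end, in the units of the state.
- r.state(): the state, without advancing time (a new reading comes with each control period).
- r.get_image(name): name is "scene" or "top" or "wrist"; returns a dict with "img" (384x512x3 uint8, red, green, blue), "intrinsics" (3x3 intrinsics, pixels), "dist_coeffs" ([k1, k2, p1, p2, k3] as OpenCV has them; the pictures are not rectified), "R" (3x3) and "t" (3): a world point X has camera coordinates R X + t; the wrist camera has in their place "mount" (4x4, takes a point from camera to tool coordinates, whose origin is the TCP and whose axes are the flange's). Camera axes: x right, y down, z forward; pixel columns grow to the right and rows downward; lengths in mm; the calibration is good to about 2 mm. A picture is of the moment at which its call begins: read the wrist's pose just before it. There is no depth.
- r.job_done(): hands the job in, once; it reports no verdict.
Trained networks look in a picture, given as the dict that the camera call returned (one of the last four; its "shot" number tells which), for a name from the list of things; names that differ only in an ending like _2 or _b are one class to them, and where a whole thing is asked for, a point or a joint stands for the part that bears it (a point fixed in the world has none). Each returns a list of dicts, best first, with "conf" (0 to 1); they miss things now and then, are a little off and sometimes report something else, mostly with a low value. They report only what shows in the picture. A call takes as long as a camera call.
- r.spot_in(picture, name): "xyz" ([x, y, z] in mm, in world coordinates, good to about 4 mm: the middle of the surface that is visible of it).
The state is a dict: "time": time; "q": joint angles; "qvel": joint speeds; "effort": joint torques, N m; "tcp_pos": TCP position; "ee_rot": TCP orientation; "wrist_force": force on the tool from outside, world axes, zero at the start; "torque": the same for the moment, N m; "gripper_width": finger opening in mm.
Only numpy, scipy, OpenCV 4.12 (cv2) and the standard library are available. Lean on these libraries where they do the work, as an engineer would, in place of code of your own. Each camera call takes 0.05 s, during which the arm holds its last target. There are 200 camera calls.

## Task

Load the four main bearing caps on the magnetic chuck for grinding: set the one from the bench up there beside the other three, all joint faces up, and bring them into one square row with every cap's end against the back rail and their broad sides closed up tight together against the end rail. Before you let go, press the row firmly towards the end rail until you feel the push come through solid to it, without ramming a rail, dropping a cap or tipping one over, or disturbing the other things on the bench.

Things in the scene. Friction and masses are not known exactly. Their poses are not given: they have to be found in the camera images.
- chuck: magnetic chuck fixed to the bench: grey block, ground steel top with brass lines, 150 mm (own x) x 350 mm (own y) x 60 mm high; magnet off. Origin: centre of its underside, z up. Back rail on its far long side (+x), end rail on its +y end (left seen from the robot); the other two sides are open. A lever on the near side, below the top, sticks out 27 mm and is not needed
- back_rail: steel rail along the chuck's +x side, 350 mm long, 10 mm thick, standing 14 mm above the chuck's top. Origin: on its inner face (facing the chuck's -x), mid-length, level with the chuck's top
- end_rail: steel rail along the chuck's +y end, 150 mm long, 10 mm thick, standing 14 mm above the chuck's top. Origin: on its inner face (facing the chuck's -y), mid-length, level with the chuck's top
- corner (a point): the inner corner where the faces of the back rail and end rail meet, level with the chuck's top: 75 mm in x, 175 mm in y and 60 mm in z from the chuck's origin, axes as the chuck's. In these axes a finished row of four has cap origins at x = -45 mm and y = -12, -36, -60, -84 mm in any order
- cap1: cast-iron main bearing cap standing askew on the chuck: U-shaped block 90 (own x) x 24 (own y) x 40 mm high, 0.3 to 0.55 kg, all four alike. Half-round bore, radius 24, runs along y and opens upward: at mid-length only the lowest 16 mm is solid; the legs end in bright joint faces. Origin: centre of its flat underside, z up. Slides at 2 to 5 N per cap; pushed high on its side it tips
- cap2: cast-iron main bearing cap standing askew on the chuck: U-shaped block 90 (own x) x 24 (own y) x 40 mm high, 0.3 to 0.55 kg, all four alike. Half-round bore, radius 24, runs along y and opens upward: at mid-length only the lowest 16 mm is solid; the legs end in bright joint faces. Origin: centre of its flat underside, z up. Slides at 2 to 5 N per cap; pushed high on its side it tips
- cap3: cast-iron main bearing cap standing askew on the chuck: U-shaped block 90 (own x) x 24 (own y) x 40 mm high, 0.3 to 0.55 kg, all four alike. Half-round bore, radius 24, runs along y and opens upward: at mid-length only the lowest 16 mm is solid; the legs end in bright joint faces. Origin: centre of its flat underside, z up. Slides at 2 to 5 N per cap; pushed high on its side it tips
- cap4: cast-iron main bearing cap on the bench, right of the chuck: U-shaped block 90 (own x) x 24 (own y) x 40 mm high, 0.3 to 0.55 kg, all four alike. Half-round bore, radius 24, runs along y and opens upward: at mid-length only the lowest 16 mm is solid; the legs end in bright joint faces. Origin: centre of its flat underside, z up. Slides at 2 to 5 N per cap; pushed high on its side it tips
- pump: bystander: transmission pump cover with its upright splined shaft, a disc 150 mm across at 45 to 60 mm height, 140 mm high overall, 1.6 kg, left of the chuck. Origin: centre of the underside
- spray: bystander: green aerosol can, 66 mm across, 200 mm high, beyond the right end of the chuck. Origin: centre of the underside
- tub: bystander: white plastic tub, 110 mm across, 75 mm high, on the right near side. Origin: centre of the underside
- wrench: bystander: steel wrench 170 mm long lying flat on the left near side. Origin: middle of its underside

How it is judged (in metres and radians):
On the way:
1. the row of four caps, standing on the chuck with no more than about 6 mm of gaps in all, pressed up so that at least 3 N reaches the end rail (y of cap1 in the frame of corner between -0.09 and -0.009 m and z of cap1 in the frame of corner between -0.003 and 0.003 m and angle between each of cap1, cap2, cap3, cap4's own z axis and vertical below 0.05 rad and y of cap2 in the frame of corner between -0.09 and -0.009 m and z of cap2 in the frame of corner between -0.003 and 0.003 m and y of cap3 in the frame of corner between -0.09 and -0.009 m and z of cap3 in the frame of corner between -0.003 and 0.003 m and y of cap4 in the frame of corner between -0.09 and -0.009 m and z of cap4 in the frame of corner between -0.003 and 0.003 m and contact force between end_rail and anything else above 3 N), for 0.02 s.
At the end, for the whole second after the job is handed in: all four caps stand upright on the chuck's top, joint faces up, at rest: each cap's end within 2 mm of the back rail and square to it within 2 degrees, broad sides together and against the end rail with no more than 3 mm of gaps in all (y of cap1 in the frame of corner between -0.087 and -0.009 m and z of cap1 in the frame of corner between -0.003 and 0.003 m and angle between each of cap1, cap2, cap3, cap4's own z axis and vertical below 0.05 rad and x of cap1 in the frame of corner between -0.047 and -0.042 m and angle between the x axis of each of cap1, cap2, cap3, cap4 and the x axis of chuck, either way round below 0.035 rad and linear speed of each of cap1, cap2, cap3, cap4 below 0.01 m/s and y of cap2 in the frame of corner between -0.087 and -0.009 m and z of cap2 in the frame of corner between -0.003 and 0.003 m and x of cap2 in the frame of corner between -0.047 and -0.042 m and y of cap3 in the frame of corner between -0.087 and -0.009 m and z of cap3 in the frame of corner between -0.003 and 0.003 m and x of cap3 in the frame of corner between -0.047 and -0.042 m and y of cap4 in the frame of corner between -0.087 and -0.009 m and z of cap4 in the frame of corner between -0.003 and 0.003 m and x of cap4 in the frame of corner between -0.047 and -0.042 m); the robot touches nothing.
It fails at once if a cap is tipped over (more than 35 degrees) (angle between any of cap1, cap2, cap3, cap4's own z axis and vertical above 0.6 rad).
It fails at once if a rail is rammed (more than 80 N on it) (contact force between any of end_rail, back_rail and anything else above 80 N).
It fails at once if a cap is dropped (it falls at more than 0.45 m/s out of the fingers: a drop of about 10 mm) ((linear speed of cap1 above 0.45 m/s and contact force between cap1 and the fingers below 0.2 N) or (linear speed of cap2 above 0.45 m/s and contact force between cap2 and the fingers below 0.2 N) or (linear speed of cap3 above 0.45 m/s and contact force between cap3 and the fingers below 0.2 N) or (linear speed of cap4 above 0.45 m/s and contact force between cap4 and the fingers below 0.2 N)).
It fails at once if a bystander (pump, spray can, tub, wrench) is shifted by more than 20 mm (distance of any of pump, spray, tub, wrench from where it was at the start of the episode above 0.02 m).
It also fails if it takes over 72 s, if anything falls off the work surface, if the arm or the gripper's body presses on something with over 40 N, if the wrist force passes 120 N, or if a joint passes its speed limit or range.

## Working session

There is one attempt and no reset: what is moved stays moved. The work goes in short steps, Python scripts to look and compute and a tool call to move; the robot and the scene stay as the last step left them, time stands still between calls to the robot, and variables do not carry over. Pictures are saved under pics/ and viewed, about 8 in all and at most 12, crops included, and the job is handed in when it is done.

Besides the shell and the picture viewer there is one more tool, called after ">>>" as name(argument=value, ...), one argument or row to a line, values as JSON. arm_command: Moves the arm, as the interface text tells. Its arguments: {"type":"object","properties":{"fingers":{"type":"array"},"slide":{"type":"array"},"twist":{"type":"array"}},"required":["fingers","slide","twist"]}

```bash
ls; mkdir -p pics
cat > h.py <<'E'
import numpy as np, cv2
from plant import r
from scipy.spatial.transform import Rotation as Ro
def R(s): 
    q=s['ee_rot']; return Ro.from_quat([q[1],q[2],q[3],q[0]])
def extr(p,s=None):
    if 'R' in p: return np.array(p['R']),np.array(p['t']).ravel()
    M=np.array(p['mount']); T=np.eye(4); T[:3,:3]=R(s).as_matrix(); T[:3,3]=s['tcp_pos']
    W=np.linalg.inv(T@M); return W[:3,:3],W[:3,3]
def proj(p,X,s=None):
    Rm,t=extr(p,s); return cv2.projectPoints(np.float64(X).reshape(-1,3),cv2.Rodrigues(Rm)[0],t,np.array(p['intrinsics']),np.array(p['dist_coeffs']))[0][:,0]
def back(p,uv,z,s=None):
    Rm,t=extr(p,s); n=cv2.undistortPoints(np.float64(uv).reshape(-1,1,2),np.array(p['intrinsics']),np.array(p['dist_coeffs']))[:,0]
    d=np.c_[n,np.ones(len(n))]@Rm; c=-Rm.T@t; return c+d*((z-c[2])/d[:,2])[:,None]
def save(p,name,sc=1,crop=None):
    im=p['img'][:,:,::-1]
    if crop: a,b,c,d=crop; im=im[b:d,a:c]
    cv2.imwrite('pics/'+name,cv2.resize(im,None,fx=sc,fy=sc,interpolation=cv2.INTER_CUBIC))
E
python3 - <<'E'
from h import *
s=r.state(); print(s)
for n in ['top','scene']:
    p=r.get_image(n); save(p,n+'0.png',1.5)
    for k in ['chuck','back_rail','end_rail','cap1','pump','spray','tub','wrench']:
        print(n,k,[(np.round(d['xyz']),round(d['conf'],2)) for d in r.spot_in(p,k)])
E
```

```text
pics
{'time': 0.0, 'q': array([-1.37090046,  0.46942428, -0.04860951,  1.53367958,  0.02413696,
        1.14098918, -0.08226796]), 'qvel': array([-2.79466585e-03,  1.10417207e-03,  1.21035717e-03, -1.54779107e-03,
       -1.64657947e-03, -5.69149167e-05, -1.13050569e-03]), 'effort': array([-6.79206732e-04, -5.07946301e+01, -8.11531045e-02, -2.36163551e+01,
       -6.15046872e-02,  3.76777165e-02,  1.65957767e-04]), 'tcp_pos': array([152.95054166, 656.83585031, 221.51713139]), 'ee_rot': array([-6.10462696e-05,  1.14102934e-01,  9.93468472e-01, -9.54724639e-04]), 'wrist_force': array([-0.45355485, -0.01816264,  0.56331262]), 'torque': array([ 0.0518735 ,  0.01272391, -0.00199866]), 'gripper_width': 86.97520974641935}
top chuck [(array([556.,  54.,  59.]), 0.81)]
top back_rail [(array([639.,  75.,  71.]), 0.81), (array([ 511., -304.,   26.]), 0.68)]
top end_rail [(array([537., 241.,  73.]), 0.5)]
top cap1 [(array([539., 238.,  73.]), 0.73), (array([554., 196.,  88.]), 0.6), (array([ 512., -299.,   28.]), 0.57), (array([583.,  43.,  93.]), 0.54), (array([571., 115.,  89.]), 0.5)]
top pump [(array([592., 442.,  62.]), 0.76), (array([640.,  75.,  74.]), 0.69)]
top spray [(array([ 698., -300.,  173.]), 0.72)]
top tub [(array([ 362., -521.,   24.]), 0.55)]
top wrench [(array([368., 393.,   7.]), 0.87), (array([ 695., -304.,  169.]), 0.53), (array([639.,  70.,  73.]), 0.36)]
scene chuck [(array([596.,  34.,  60.]), 0.71)]
scene back_rail []
scene end_rail [(array([546., 243.,  76.]), 0.55)]
scene cap1 [(array([569., 116.,  84.]), 0.89), (array([ 505., -309.,   31.]), 0.82), (array([573.,  45.,  82.]), 0.73), (array([547., 195.,  86.]), 0.64), (array([595.,  37.,  59.]), 0.34)]
scene pump [(array([621., 438.,  63.]), 0.72)]
scene spray [(array([ 738., -304.,  150.]), 0.92), (array([550., 198.,  86.]), 0.19)]
scene tub [(array([ 341., -504.,   49.]), 0.59)]
scene wrench [(array([374., 394.,   6.]), 0.51)]
```

View pics/top0.png

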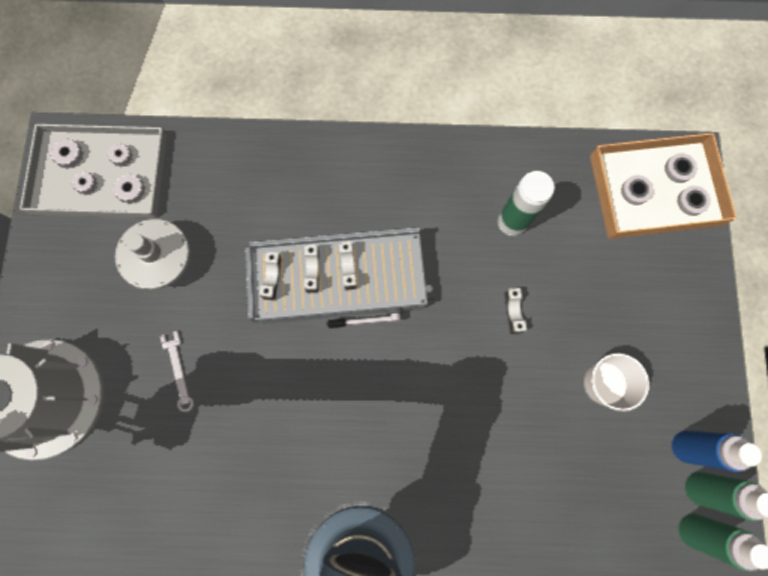

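View pics/scene0.png

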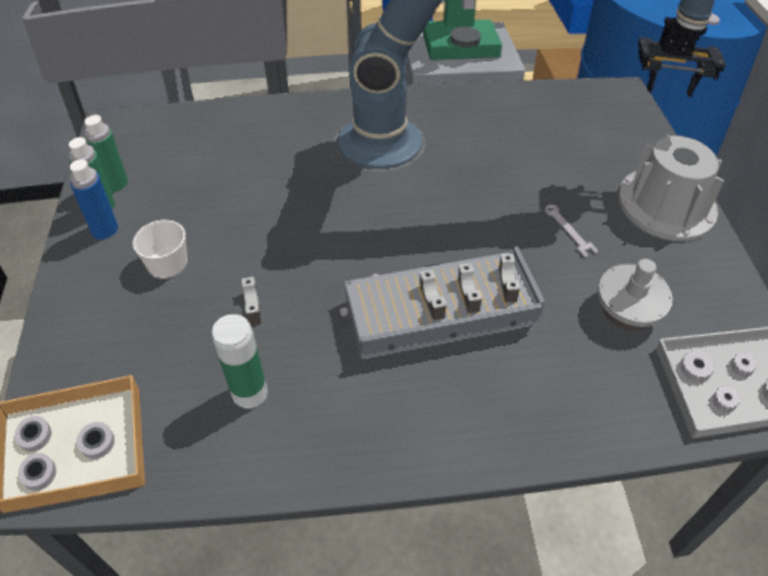

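Top view: chuck centre at about (338,278), three askew caps at (270,275), (311,268), (347,265), cap4 at (516,310), pump at (152,253), spray at (525,205). The scene view agrees. Next I'll take a wrist view from above the chuck.

```bash
cat >> h.py <<'E'
def go(xyz,yaw,tilt=None):
    """slide(cm)/twist from now to tcp xyz, pointing down with tool y axis at yaw deg (world); tilt: world rotvec deg applied after"""
    s=r.state(); R0=R(s); y=np.radians(yaw)
    ty=np.array([np.cos(y),np.sin(y),0]); tz=np.array([0,0,-1.]); tx=np.cross(ty,tz)
    Rt=Ro.from_matrix(np.c_[tx,ty,tz])
    if tilt is not None: Rt=Ro.from_rotvec(np.radians(tilt))*Rt
    print('slide cm',np.round(R0.inv().apply(np.array(xyz)-s['tcp_pos'])/10,2),'twist',np.round((R0.inv()*Rt).as_rotvec(),3))
def st():
    s=r.state(); M=R(s).as_matrix(); print('t',round(s['time'],2),'tcp',np.round(s['tcp_pos'],1),'yaw_y',round(np.degrees(np.arctan2(M[1,1],M[0,1])),1),'z',np.round(M[:,2],3),'F',np.round(s['wrist_force'],1),'w',round(s['gripper_width'],1),'q7',round(s['q'][6],2))
E
python3 - <<'E'
from h import *
p=r.get_image('wrist'); print(np.round(p['mount'],3),p['intrinsics'])
p=r.get_image('top')
# chuck corner px in 1.5x view
uv=np.array([[250,243],[419,230],[429,303],[254,319]])/1.5
print(np.round(back(p,uv,67)))
st(); go([530,80,330],85)
E
```

```text
[[-0.00000e+00 -9.65000e-01 -2.63000e-01  7.17500e+01]
 [ 1.00000e+00  0.00000e+00 -1.00000e-03 -9.83000e-01]
 [ 1.00000e-03 -2.63000e-01  9.65000e-01 -1.62568e+02]
 [ 0.00000e+00  0.00000e+00  0.00000e+00  1.00000e+00]] [[288.78216383   0.         253.40344493]
 [  0.         288.78216383 194.66307524]
 [  0.           0.           1.        ]]
[[ 626.  246.   67.]
 [ 665. -104.   67.]
 [ 510. -126.   67.]
 [ 467.  226.   67.]]
t 1.0 tcp [153.1 657.4 222.6] yaw_y 76.9 z [-0.  0. -1.] F [0.3 0.1 0.4] w 87.2 q7 -0.08
slide cm [-49.81 -47.69 -10.75] twist [ 0.    -0.    -0.142]
```

Run:
```python
from h import *
go([550,60,250],96.4)
```

```text
slide cm [-52.21 -49.18  -2.75] twist [ 0.   -0.   -0.34]
```

>>> arm_command(
  fingers=[8.7,8.7,8.7,8.7,8.7,8.7,8.7,8.7,8.7,8.7],
  slide=[
    [0,0,-5],
    [-3.5,-3.3,-8],
    [-7,-6.6,-8],
    [-10.5,-9.9,-8],
    [-14,-13.2,-8],
    [-17.5,-16.5,-8],
    [-21,-19.8,-8],
    [-24.5,-23.1,-8],
    [-28,-26.4,-8],
    [-31.5,-29.7,-8],
  ],
  twist=[
    [0,0,0],
    [0,0,-0.04],
    [0,0,-0.08],
    [0,0,-0.12],
    [0,0,-0.16],
    [0,0,-0.2],
    [0,0,-0.24],
    [0,0,-0.28],
    [0,0,-0.32],
    [0,0,-0.34],
  ],
)

```text
time: 2.0
tcp_pos: [393.3, 294.9, 302.9]
ee_rot: [0.0, -0.056, 0.998, 0.0]
wrist_force: [1.1, 0.7, 0.5]
gripper_width: 86.6
```

Run:
```python
from h import *
st();go([550,60,250],96.4)
```

```text
t 2.0 tcp [393.3 294.9 302.9] yaw_y 96.4 z [ 0.001  0.001 -1.   ] F [1.1 0.7 0.5] w 86.6 q7 0.97
slide cm [-12.93 -25.11   5.28] twist [0.001 0.001 0.001]
```

>>> arm_command(
  fingers=[8.7,8.7,8.7,8.7,8.7,8.7,8.7,8.7,8.7,8.7],
  slide=[
    [-2.1,-4,0.8],
    [-4.2,-8,1.6],
    [-6.3,-12,2.4],
    [-8.4,-16,3.2],
    [-10.5,-20,4],
    [-12,-23,4.7],
    [-12.9,-25.1,5.3],
    [-12.9,-25.1,5.3],
    [-12.9,-25.1,5.3],
    [-12.9,-25.1,5.3],
  ],
  twist=[
    [0,0,0],
    [0,0,0],
    [0,0,0],
    [0,0,0],
    [0,0,0],
    [0,0,0],
    [0,0,0],
    [0,0,0],
    [0,0,0],
    [0,0,0],
  ],
)

```text
time: 3.0
tcp_pos: [548.2, 63.1, 249.8]
ee_rot: [0.0, -0.057, 0.998, 0.0]
wrist_force: [-0.2, -0.2, 0.6]
gripper_width: 86.8
```

Run:
```python
from h import *
import pickle
st();s=r.state();p=r.get_image('wrist');save(p,'w1.png',1.55); pickle.dump((s,{k:v for k,v in p.items()}),open('w1.pkl','wb'))
```

```text
t 3.0 tcp [548.2  63.1 249.8] yaw_y 96.5 z [ 0.     0.001 -1.   ] F [-0.2 -0.2  0.6] w 86.8 q7 1.58
```

View pics/w1.png

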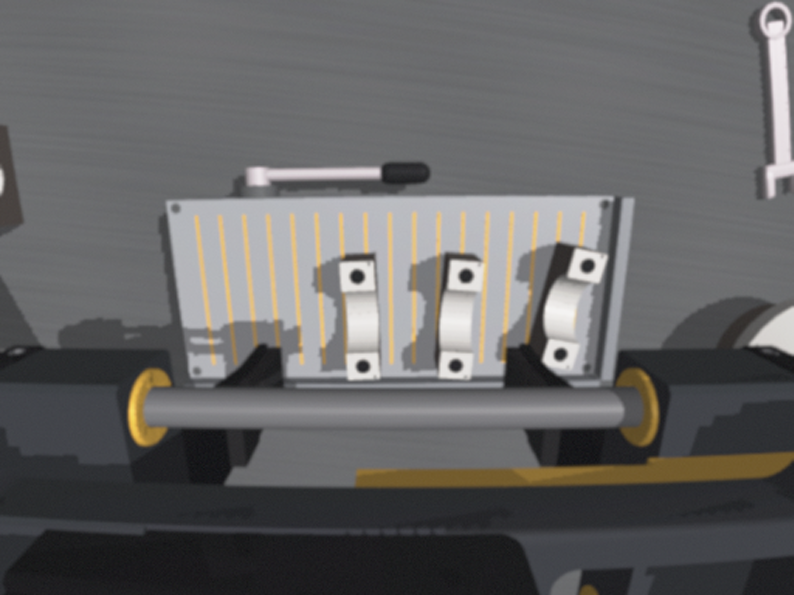

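The wrist view shows the chuck from (167,200) to (630,380), the near side up and the end rail at the right. The caps are at (360,320), (458,318) and (573,305). I'll enlarge it for measuring.

Run:
```python
from h import *
import pickle
s,p=pickle.load(open('w1.pkl','rb')); save(p,'w1c.png',2.6,(105,120,412,255))
```

```text
(no output)
```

View pics/w1c.png

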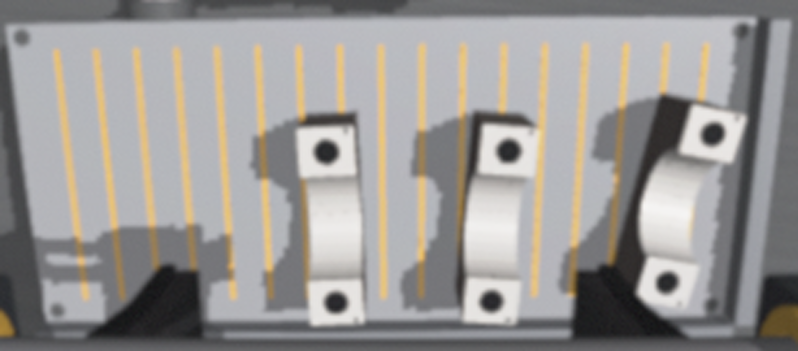

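```bash
cat >> h.py <<'E'
def fit(P,Q):
    """2D rigid fit: model P -> world Q; returns xy,yaw deg,residuals"""
    P=np.float64(P);Q=np.float64(Q)[:,:2];a=P.mean(0);b=Q.mean(0)
    U,_,V=np.linalg.svd((P-a).T@(Q-b)); D=np.diag([1,np.sign(np.linalg.det(V.T@U.T))]); M=V.T@D@U.T
    t=b-M@a; return t,np.degrees(np.arctan2(M[1,0],M[0,0])),np.round(np.linalg.norm(Q-(P@M.T+t),axis=1),1)
CAP=[(-45,-12),(-45,12),(45,12),(45,-12)]
E
python3 - <<'E'
from h import *
import pickle
s,p=pickle.load(open('w1.pkl','rb'))
f=lambda uv:(np.float64(uv)+.5)/2.6-.5+[105,120]
B=lambda uv,z: back(p,f(uv),z,s)
c=B([(8,24),(757,20),(728,318),(45,320)],60); print(np.round(c))
t,y,res=fit([(-75,-175),(-75,175),(75,175),(75,-175)],c); print('chuck',t,y,res)
c2=B([(772,20),(738,320)],74);print('end rail top inner',np.round(c2,1))
Rc=Ro.from_euler('z',y,degrees=True).as_matrix()[:2,:2]
print('in chuck', np.round((c2[:,:2]-t)@Rc,1))
for n,uv in dict(L=[(297,127),(356,124),(365,325),(309,325)],M=[(480,122),(540,122),(516,324),(462,322)],R=[(688,103),(748,113),(688,308),(636,298)]).items():
    q=B(uv,100); tc,yc,rs=fit(CAP,q); print(n,np.round(tc,1),round(yc,1),rs,'in corner',np.round((tc-t)@Rc-[75,175],1), 'rel yaw',round(yc-y,1))
p=r.get_image('scene')
print([np.round(d['xyz']) for d in r.spot_in(p,'cap1')])
E
```

```text
[[ 510. -121.   60.]
 [ 469.  227.   60.]
 [ 618.  248.   60.]
 [ 659. -104.   60.]]
chuck [563.70901519  62.51986531] 6.802605894967347 [0.5 0.7 2.6 1.4]
end rail top inner [[467.9 226.8  74. ]
 [612.7 245.4  74. ]]
in chuck [[-75.7 174.4]
 [ 70.3 175.8]]
L [579.3  41.4] 8.2 [0.7 1.1 1.3 0.8] in corner [ -62.1 -197.8] rel yaw 1.4
M [569.8 113.9] 3.2 [0.6 2.  1.  1.3] in corner [ -62.9 -124.7] rel yaw -3.6
R [552.5 196. ] -3.4 [1.5 1.5 0.8 0.6] in corner [-70.3 -41.1] rel yaw -10.2
[array([574.,  40.,  84.]), array([574., 112.,  87.]), array([551., 195.,  86.])]
```

Run:
```python
from h import *
st();go([552.5,196,115],86.6);go([552.5,196,64],86.6)
```

```text
t 3.15 tcp [548.3  63.  249.8] yaw_y 96.5 z [ 0.     0.001 -1.   ] F [-0.8 -0.1  0.5] w 86.9 q7 1.58
slide cm [-1.92 13.16 13.49] twist [0.001 0.    0.173]
slide cm [-1.92 13.16 18.59] twist [0.001 0.    0.173]
```

>>> arm_command(
  fingers=[4.4,4.4,4.4,4.4,4.4,4.4,4.4,4.4,4.4,4.4],
  slide=[
    [-0.6,4,2],
    [-1.2,8,4.5],
    [-1.9,12,7],
    [-1.9,13.2,10.5],
    [-1.9,13.2,13],
    [-1.9,13.2,15],
    [-1.9,13.2,16.5],
    [-1.9,13.2,17.8],
    [-1.9,13.2,18.5],
    [-1.9,13.2,18.5],
  ],
  twist=[
    [0,0,0.06],
    [0,0,0.12],
    [0,0,0.173],
    [0,0,0.173],
    [0,0,0.173],
    [0,0,0.173],
    [0,0,0.173],
    [0,0,0.173],
    [0,0,0.173],
    [0,0,0.173],
  ],
)

```text
time: 4.15
tcp_pos: [552.5, 194.8, 64.0]
ee_rot: [-0.0, 0.031, 1.0, -0.0]
wrist_force: [0.1, 0.4, -0.1]
gripper_width: 44.3
```

Run:
```python
from h import *
st();s=r.state();p=r.get_image('wrist');save(p,'w2.png',1.5)
```

```text
t 4.15 tcp [552.5 194.8  64. ] yaw_y 86.5 z [-0.001 -0.    -1.   ] F [ 0.1  0.4 -0.1] w 44.3 q7 1.27
```

View pics/w2.png

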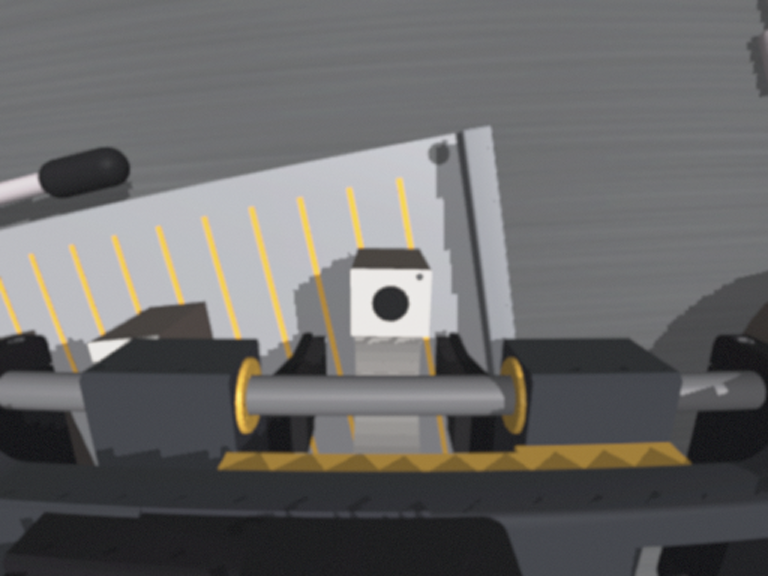

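>>> arm_command(
  fingers=[2,2,2,2,2,2,2,2,2,2],
  slide=[
    [0,0,0],
    [0,0,0],
    [0,0,0],
    [0,0,0],
    [0,0,0],
    [0,0,0],
    [-0.5,0.1,0],
    [-1,0.2,0],
    [-1.5,0.27,0],
    [-2,0.36,0],
  ],
  twist=[
    [0,0,0],
    [0,0,0],
    [0,0,0],
    [0,0,0],
    [0,0,-0.09],
    [0,0,-0.18],
    [0,0,-0.18],
    [0,0,-0.18],
    [0,0,-0.18],
    [0,0,-0.18],
  ],
)

```text
time: 5.2
tcp_pos: [570.6, 197.1, 65.2]
ee_rot: [-0.003, -0.059, 0.998, -0.0]
wrist_force: [-7.5, -1.5, 10.9]
gripper_width: 23.6
```

Run:
```python
from h import *
st()
```

```text
t 5.2 tcp [570.6 197.1  65.2] yaw_y 96.7 z [-0.006 -0.001 -1.   ] F [-7.5 -1.5 10.9] w 23.6 q7 1.42
```

>>> arm_command(
  fingers=[2,2,2,2,2,2,2,2,2,2],
  slide=[
    [0,0,0],
    [0,0,0],
    [-0.05,0,0],
    [-0.1,0,0],
    [-0.15,0,0],
    [-0.2,0,0],
    [-0.25,0,0],
    [-0.25,0,0],
    [-0.25,0,0],
    [-0.25,0,0],
  ],
  twist=[
    [0,0,0],
    [0,0,0],
    [0,0,0],
    [0,0,0],
    [0,0,0],
    [0,0,0],
    [0,0,0],
    [0,0,0],
    [0,0,0],
    [0,0,0],
  ],
)

```text
time: 6.2
tcp_pos: [573.1, 197.4, 65.2]
ee_rot: [-0.003, -0.059, 0.998, -0.0]
wrist_force: [-7.2, 0.0, 10.2]
gripper_width: 23.9
```

Run:
```python
from h import *
import pickle
st();s=r.state();p=r.get_image('top');print(np.round(s['torque'],2))
q=r.get_image('scene'); pickle.dump((p,q),open('t2.pkl','wb')); 
Rc=Ro.from_euler('z',6.8,degrees=True).as_matrix()[:2,:2]
print(np.round((s['tcp_pos'][:2]-[563.7,62.5])@Rc-[75,175],1))
save(q,'s2.png',6,(300,150,380,225))
```

```text
t 6.2 tcp [573.1 197.4  65.2] yaw_y 96.7 z [-0.005 -0.    -1.   ] F [-7.2  0.  10.2] w 23.9 q7 1.43
[-0.13  1.5   0.  ]
[-49.7 -42.2]
```

View pics/s2.png

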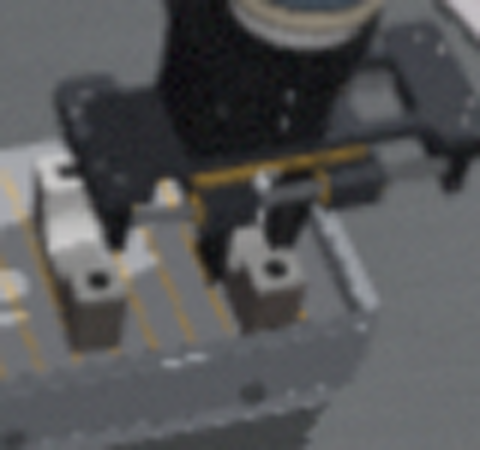

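>>> arm_command(
  fingers=[2,2,2,2,2,2,2,2,2,2],
  slide=[
    [0,0,-0.1],
    [-0.1,0,-0.1],
    [-0.2,0,-0.1],
    [-0.3,0,-0.1],
    [-0.35,0,-0.1],
    [-0.4,0,-0.1],
    [-0.45,0,-0.1],
    [-0.5,0,-0.1],
    [-0.55,0,-0.1],
    [-0.55,0,-0.1],
  ],
  twist=[
    [0,0,0],
    [0,0,0],
    [0,0,0],
    [0,0,0],
    [0,0,0],
    [0,0,0],
    [0,0,0],
    [0,0,0],
    [0,0,0],
    [0,0,0],
  ],
)

```text
time: 7.3
tcp_pos: [577.1, 197.6, 65.2]
ee_rot: [-0.004, -0.059, 0.998, -0.001]
wrist_force: [-10.4, -2.1, 8.1]
gripper_width: 23.5
```

Run:
```python
from h import *
st()
```

```text
t 7.3 tcp [577.1 197.6  65.2] yaw_y 96.8 z [-0.009 -0.002 -1.   ] F [-10.4  -2.1   8.1] w 23.5 q7 1.43
```

>>> arm_command(
  fingers=[2,2,2,2,2,2,2,2,2,2],
  slide=[
    [-0.05,0,0],
    [-0.1,0,0],
    [-0.15,0,0],
    [-0.2,0,0],
    [-0.2,0,0],
    [-0.2,0,0],
    [-0.2,0,0],
    [-0.2,0,0],
    [-0.2,0,0],
    [-0.2,0,0],
  ],
  twist=[
    [0,0,0],
    [0,0,0],
    [0,0,0],
    [0,0,0],
    [0,0,0],
    [0,0,0],
    [0,0,0],
    [0,0,0],
    [0,0,0],
    [0,0,0],
  ],
)

```text
time: 8.3
tcp_pos: [577.1, 197.6, 65.1]
ee_rot: [-0.007, -0.059, 0.998, -0.001]
wrist_force: [-16.0, -2.2, 11.8]
gripper_width: 23.5
```

Run:
```python
from h import *
st()
```

```text
t 8.3 tcp [577.1 197.6  65.1] yaw_y 96.8 z [-0.013 -0.002 -1.   ] F [-16.   -2.2  11.8] w 23.5 q7 1.43
```

>>> arm_command(
  fingers=[4.4,4.4,4.4,4.4,4.4,4.4,4.4,4.4,4.4,4.4],
  slide=[
    [0,0,0],
    [0,0,0],
    [0,0,0],
    [0,0,-2],
    [0,0,-5],
    [0.6,-2.7,-5.5],
    [1.2,-5.5,-5.5],
    [1.9,-8.2,-5.5],
    [1.9,-8.2,-5],
    [1.9,-8.2,-4.8],
  ],
  twist=[
    [0,0,0],
    [0,0,0],
    [0,0,0],
    [0,0,0],
    [0,0,0],
    [0,0,0.063],
    [0,0,0.063],
    [0,0,0.063],
    [0,0,0.063],
    [0,0,0.063],
  ],
)

```text
time: 9.3
tcp_pos: [573.9, 113.6, 113.1]
ee_rot: [0.0, -0.026, 1.0, -0.0]
wrist_force: [-0.4, 0.1, -0.3]
gripper_width: 44.4
```

Run:
```python
from h import *
st(); go([569.8,113.9,65.5],93.2)
```

```text
t 9.3 tcp [573.9 113.6 113.1] yaw_y 93.0 z [ 0. -0. -1.] F [-0.4  0.1 -0.3] w 44.4 q7 1.49
slide cm [0.41 0.05 4.76] twist [-0.     0.    -0.003]
```

>>> arm_command(
  fingers=[4.4,4.4,4.4,2,2,2,2,2,2,2],
  slide=[
    [0.4,0,0.5],
    [0.4,0,2.7],
    [0.4,0,4.3],
    [0.4,0,4.7],
    [0.4,0,4.7],
    [0.4,0,4.7],
    [0.4,0,4.7],
    [0.4,0,4.6],
    [-0.1,0.03,4.6],
    [-0.6,0.07,4.6],
  ],
  twist=[
    [0,0,0],
    [0,0,0],
    [0,0,0],
    [0,0,0],
    [0,0,0],
    [0,0,0],
    [0,0,-0.066],
    [0,0,-0.066],
    [0,0,-0.066],
    [0,0,-0.066],
  ],
)

```text
time: 10.3
tcp_pos: [579.9, 115.9, 67.5]
ee_rot: [-0.0, -0.06, 0.998, 0.0]
wrist_force: [-0.7, 0.1, -4.6]
gripper_width: 23.5
```

Run:
```python
from h import *
st()
```

```text
t 10.3 tcp [579.9 115.9  67.5] yaw_y 96.9 z [-0.  0. -1.] F [-0.7  0.1 -4.6] w 23.5 q7 1.56
```

>>> arm_command(
  fingers=[2,2,2,2,2,2,2,2,2,2],
  slide=[
    [-0.1,0,0.1],
    [-0.3,0,0.15],
    [-0.45,0,0.15],
    [-0.55,0,0.15],
    [-0.65,0,0.15],
    [-0.75,0,0.15],
    [-0.85,0,0.15],
    [-0.95,0,0.15],
    [-1.0,0,0.15],
    [-1.0,0,0.15],
  ],
  twist=[
    [0,0,0],
    [0,0,0],
    [0,0,0],
    [0,0,0],
    [0,0,0],
    [0,0,0],
    [0,0,0],
    [0,0,0],
    [0,0,0],
    [0,0,0],
  ],
)

```text
time: 11.3
tcp_pos: [586.5, 116.7, 67.1]
ee_rot: [-0.004, -0.06, 0.998, 0.0]
wrist_force: [-10.1, -1.0, 12.8]
gripper_width: 23.7
```

Run:
```python
from h import *
st()
```

```text
t 11.3 tcp [586.5 116.7  67.1] yaw_y 96.9 z [-0.007 -0.    -1.   ] F [-10.1  -1.   12.8] w 23.7 q7 1.57
```

>>> arm_command(
  fingers=[2,2,2,2,4.4,4.4,4.4,4.4,4.4,4.4],
  slide=[
    [-0.1,0,-0.1],
    [-0.2,0,-0.1],
    [-0.25,0,-0.1],
    [-0.25,0,-0.1],
    [-0.25,0,-0.1],
    [-0.25,0,-0.1],
    [0,0,-2],
    [0.3,0,-5],
    [1.1,-3.8,-5.5],
    [1.9,-7.4,-5],
  ],
  twist=[
    [0,0,0],
    [0,0,0],
    [0,0,0],
    [0,0,0],
    [0,0,0],
    [0,0,0],
    [0,0,0],
    [0,0,0],
    [0,0,-0.02],
    [0,0,-0.023],
  ],
)

```text
time: 12.3
tcp_pos: [582.6, 41.7, 118.8]
ee_rot: [0.004, -0.074, 0.997, 0.0]
wrist_force: [1.2, 0.7, 1.1]
gripper_width: 43.9
```

Run:
```python
from h import *
st(); go([579.3,41.4,66.5],98.2)
```

```text
t 12.3 tcp [582.6  41.7 118.8] yaw_y 98.5 z [ 0.007  0.001 -1.   ] F [1.2 0.7 1.1] w 43.9 q7 1.7
slide cm [0.37 0.02 5.23] twist [0.    0.007 0.004]
```

>>> arm_command(
  fingers=[4.4,4.4,4.4,4.4,2,2,2,2,2,2],
  slide=[
    [0.3,0,0.5],
    [0.3,0,2.7],
    [0.3,0,4.5],
    [0.3,0,5.2],
    [0.3,0,5.2],
    [0.3,0,5.2],
    [0.3,0,5.2],
    [0.3,0,5.1],
    [-0.2,0,5.1],
    [-0.7,0,5.1],
  ],
  twist=[
    [0,0,0],
    [0,0,0],
    [0,0,0],
    [0,0,0],
    [0,0,0],
    [0,0,0],
    [0,0,0.026],
    [0,0,0.026],
    [0,0,0.026],
    [0,0,0.026],
  ],
)

```text
time: 13.3
tcp_pos: [586.0, 42.1, 65.3]
ee_rot: [-0.001, -0.059, 0.998, 0.0]
wrist_force: [-3.7, -0.1, 1.8]
gripper_width: 23.5
```

Run:
```python
from h import *
st()
```

```text
t 13.3 tcp [586.   42.1  65.3] yaw_y 96.8 z [-0.002 -0.    -1.   ] F [-3.7 -0.1  1.8] w 23.5 q7 1.7
```

Contact is expected after about 8–9 mm more, so I'll command 12.5 mm gently.

>>> arm_command(
  fingers=[2,2,2,2,2,2,2,2,2,2],
  slide=[
    [-0.3,0,0],
    [-0.5,0,0],
    [-0.65,0,0],
    [-0.75,0,0],
    [-0.85,0,0],
    [-0.95,0,0],
    [-1.05,0,0],
    [-1.15,0,0],
    [-1.25,0,0],
    [-1.25,0,0],
  ],
  twist=[
    [0,0,0],
    [0,0,0],
    [0,0,0],
    [0,0,0],
    [0,0,0],
    [0,0,0],
    [0,0,0],
    [0,0,0],
    [0,0,0],
    [0,0,0],
  ],
)

```text
time: 14.3
tcp_pos: [594.1, 43.0, 65.2]
ee_rot: [-0.006, -0.059, 0.998, 0.0]
wrist_force: [-15.0, -1.8, 14.4]
gripper_width: 23.5
```

Run:
```python
from h import *
st(); q=r.get_image('top'); print([np.round(d['xyz']) for d in r.spot_in(q,'cap4')])
import pickle; s,p=pickle.load(open('w1.pkl','rb'))
save(q,'t3.png',6,(300,170,400,240))
```

```text
t 14.3 tcp [594.1  43.   65.2] yaw_y 96.8 z [-0.011 -0.    -1.   ] F [-15.   -1.8  14.4] w 23.5 q7 1.7
[array([ 509., -303.,   28.]), array([582., 200.,  92.]), array([ 362., -523.,   24.])]
```

View pics/t3.png

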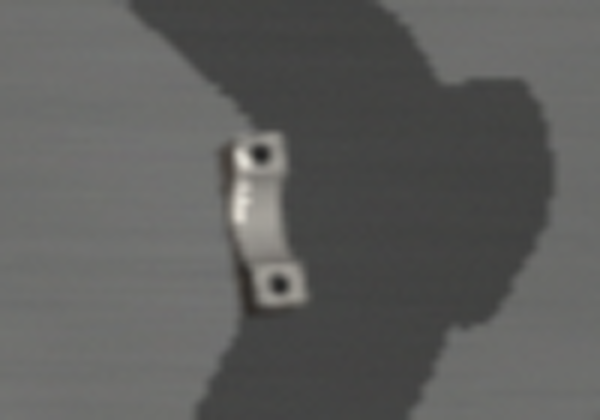

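Run:
```python
from h import *
p=r.get_image('top'); f=lambda uv:(np.float64(uv)+.5)/6-.5+[300,170]
a,b=back(p,f([(261,153),(280,286)]),40)
d=a-b; yaw=np.degrees(np.arctan2(d[1],d[0])); print(a,b,'len',np.linalg.norm(d),'mid',(a+b)/2,'yaw',yaw)
go([(a+b)[0]/2,(a+b)[1]/2,150],yaw+90)
for d in (0,): print(np.round(r.state()['q'],2))
```

```text
[ 542.40686806 -307.02407573   40.        ] [ 472.46818632 -315.13465183   40.        ] len 70.40739058434575 mid [ 507.43752719 -311.07936378   40.        ] yaw 6.614869807895288
slide cm [ 12.88 -34.13  -8.37] twist [ 0.001 -0.011  0.003]
[-0.32  0.53  0.23  1.87 -0.17  0.77  1.7 ]
```

>>> arm_command(
  fingers=[4.4,4.4,4.4,4.4,6,8,8,8,8,8],
  slide=[
    [0,0,0],
    [0,0,0],
    [0.2,0,-2],
    [0.4,0,-6],
    [1.5,-3,-8.5],
    [3,-7,-9],
    [4.5,-11.5,-9],
    [6,-16,-9],
    [7.5,-20.5,-9],
    [9,-25,-9],
  ],
  twist=[
    [0,0,0],
    [0,0,0],
    [0,0,0],
    [0,0,0],
    [0,0,0],
    [0,0,0],
    [0,0,0],
    [0,0,0],
    [0,0,0],
    [0,0,0],
  ],
)

```text
time: 15.45
tcp_pos: [540.1, -217.3, 155.5]
ee_rot: [0.002, -0.059, 0.998, -0.001]
wrist_force: [0.5, 0.6, 0.5]
gripper_width: 78.1
```

Run:
```python
from h import *
st(); go([507.5,-310,60],96.6);go([507.5,-310,4],96.6)
```

```text
t 15.45 tcp [ 540.1 -217.3  155.5] yaw_y 96.8 z [ 0.003 -0.001 -1.   ] F [0.5 0.6 0.5] w 78.1 q7 2.15
slide cm [ 4.36 -8.8   9.55] twist [-0.002  0.003  0.003]
slide cm [ 4.38 -8.79 15.15] twist [-0.002  0.003  0.003]
```

>>> arm_command(
  fingers=[8,8,8,8,8,8,8,8,2,2],
  slide=[
    [2.2,-4.4,2],
    [4.4,-8.8,4.5],
    [4.4,-8.8,7.5],
    [4.4,-8.8,10.5],
    [4.4,-8.8,12.5],
    [4.4,-8.8,14],
    [4.4,-8.8,14.8],
    [4.4,-8.8,15],
    [4.4,-8.8,15],
    [4.4,-8.8,15],
  ],
  twist=[
    [0,0,0],
    [0,0,0],
    [0,0,0],
    [0,0,0],
    [0,0,0],
    [0,0,0],
    [0,0,0],
    [0,0,0],
    [0,0,0],
    [0,0,0],
  ],
)

```text
time: 16.45
tcp_pos: [506.7, -308.1, 6.0]
ee_rot: [0.001, -0.059, 0.998, -0.001]
wrist_force: [0.8, 0.2, 0.6]
gripper_width: 70.7
```

Run:
```python
from h import *
st(); p=r.get_image('wrist'); save(p,'w4.png',1.5)
```

```text
t 16.45 tcp [ 506.7 -308.1    6. ] yaw_y 96.8 z [ 0.002 -0.001 -1.   ] F [0.8 0.2 0.6] w 70.7 q7 2.4
```

View pics/w4.png

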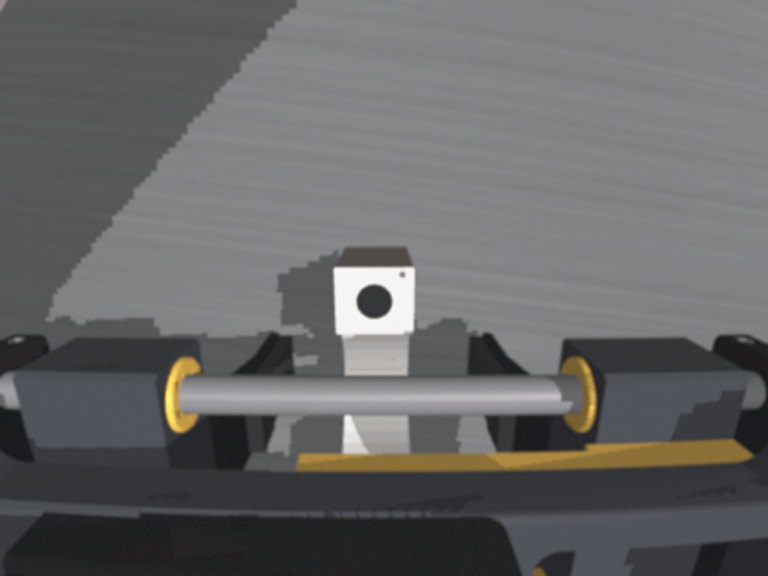

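>>> arm_command(
  fingers=[2,2,2,2,2,2,2,2,2,2],
  slide=[
    [0,0,0.1],
    [0,0,0.1],
    [0,0,0.1],
    [0,0,0.1],
    [0,0,0.1],
    [0,0,0.1],
    [0,0,-1],
    [0,0,-4],
    [0,0,-7],
    [0,0,-9.5],
  ],
  twist=[
    [0,0,0],
    [0,0,0],
    [0,0,0],
    [0,0,0],
    [0,0,0],
    [0,0,0],
    [0,0,0],
    [0,0,0],
    [0,0,0],
    [0,0,0],
  ],
)

```text
time: 17.5
tcp_pos: [505.4, -307.4, 101.4]
ee_rot: [-0.0, -0.059, 0.998, 0.0]
wrist_force: [0.8, 0.0, -4.0]
gripper_width: 23.8
```

Run:
```python
from h import *
st(); go([590,-28,100],96.8)
```

```text
t 17.5 tcp [ 505.4 -307.4  101.4] yaw_y 96.8 z [-0.001  0.001 -1.   ] F [ 0.8  0.  -4. ] w 23.8 q7 2.35
slide cm [-11.7   26.74   0.15] twist [ 0.001 -0.001 -0.001]
```

>>> arm_command(
  fingers=[2,2,2,2,2,2,2,2,2,2],
  slide=[
    [-1.2,2.7,0],
    [-3,6.8,0],
    [-4.8,11,0],
    [-6.6,15.1,0],
    [-8.4,19.2,0],
    [-10,23,0],
    [-11.2,25.6,0],
    [-11.7,26.7,1],
    [-11.7,26.7,2],
    [-11.7,26.7,2.5],
  ],
  twist=[
    [0,0,0],
    [0,0,0],
    [0,0,0],
    [0,0,0],
    [0,0,0],
    [0,0,0],
    [0,0,0],
    [0,0,0],
    [0,0,0],
    [0,0,0],
  ],
)

```text
time: 18.5
tcp_pos: [588.5, -30.7, 73.3]
ee_rot: [-0.002, -0.058, 0.998, -0.001]
wrist_force: [-1.2, -1.0, -4.8]
gripper_width: 23.6
```

Run:
```python
from h import *
st(); import pickle
s=r.state(); p=r.get_image('wrist'); q=r.get_image('scene')
a=cv2.resize(p['img'][:,:,::-1],(512,384)); b=cv2.resize(q['img'][130:250,220:380,::-1],(512,384),interpolation=cv2.INTER_CUBIC)
cv2.imwrite('pics/w5.png',cv2.resize(np.hstack([b,a[:]]),(800,300)))
```

```text
t 18.5 tcp [588.5 -30.7  73.3] yaw_y 96.7 z [-0.004 -0.001 -1.   ] F [-1.2 -1.  -4.8] w 23.6 q7 1.85
```

View pics/w5.png

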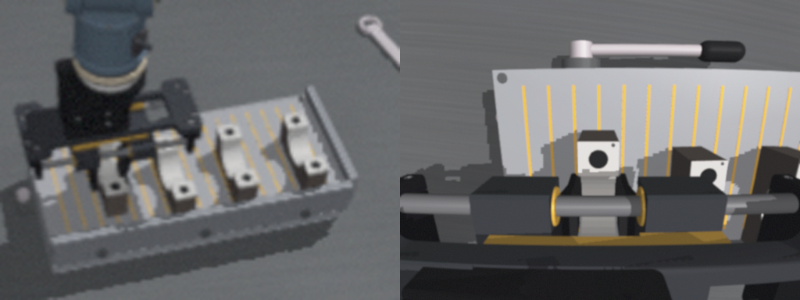

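>>> arm_command(
  fingers=[2,2,2,2,2,2,2,2,2,2],
  slide=[
    [0,0,0.1],
    [0,0,0.3],
    [0,0,0.5],
    [0,0,0.7],
    [0,0,0.8],
    [0,0,0.9],
    [-0.2,0,0.9],
    [-0.5,0,0.9],
    [-0.8,0,0.9],
    [-0.8,0,0.9],
  ],
  twist=[
    [0,0,0],
    [0,0,0],
    [0,0,0],
    [0,0,0],
    [0,0,0],
    [0,0,0],
    [0,0,0],
    [0,0,0],
    [0,0,0],
    [0,0,0],
  ],
)

```text
time: 19.6
tcp_pos: [599.2, -27.7, 66.1]
ee_rot: [0.0, -0.059, 0.998, -0.0]
wrist_force: [-0.0, -0.2, -3.2]
gripper_width: 23.7
```

Run:
```python
from h import *
st()
```

```text
t 19.6 tcp [599.2 -27.7  66.1] yaw_y 96.8 z [ 0.001  0.    -1.   ] F [-0.  -0.2 -3.2] w 23.7 q7 1.85
```

>>> arm_command(
  fingers=[2,2,2,2,2,2,2,2,2,2],
  slide=[
    [0,0,0.05],
    [0,0,0.1],
    [-0.1,0,0.13],
    [-0.2,0,0.13],
    [-0.3,0,0.13],
    [-0.4,0,0.13],
    [-0.5,0,0.13],
    [-0.6,0,0.13],
    [-0.7,0,0.13],
    [-0.7,0,0.13],
  ],
  twist=[
    [0,0,0],
    [0,0,0],
    [0,0,0],
    [0,0,0],
    [0,0,0],
    [0,0,0],
    [0,0,0],
    [0,0,0],
    [0,0,0],
    [0,0,0],
  ],
)

```text
time: 20.6
tcp_pos: [603.5, -27.3, 64.2]
ee_rot: [-0.002, -0.059, 0.998, 0.0]
wrist_force: [-4.3, -0.4, -2.1]
gripper_width: 23.9
```

Run:
```python
from h import *
st()
```

```text
t 20.6 tcp [603.5 -27.3  64.2] yaw_y 96.8 z [-0.004  0.    -1.   ] F [-4.3 -0.4 -2.1] w 23.9 q7 1.85
```

>>> arm_command(
  fingers=[2,2,2,2,2,2,2,2,2,2],
  slide=[
    [0,0,0.05],
    [0,0,0.1],
    [-0.1,0,0.1],
    [-0.15,0,0.1],
    [-0.2,0,0.1],
    [-0.25,0,0.1],
    [-0.3,0,0.1],
    [-0.3,0,0.1],
    [-0.3,0,0.1],
    [-0.3,0,0.1],
  ],
  twist=[
    [0,0,0],
    [0,0,0],
    [0,0,0],
    [0,0,0],
    [0,0,0],
    [0,0,0],
    [0,0,0],
    [0,0,0],
    [0,0,0],
    [0,0,0],
  ],
)

```text
time: 21.6
tcp_pos: [603.5, -27.3, 64.0]
ee_rot: [-0.005, -0.059, 0.998, 0.001]
wrist_force: [-14.0, -0.9, 8.8]
gripper_width: 23.6
```

Run:
```python
from h import *
st()
```

```text
t 21.6 tcp [603.5 -27.3  64. ] yaw_y 96.7 z [-0.01   0.001 -1.   ] F [-14.   -0.9   8.8] w 23.6 q7 1.85
```

>>> arm_command(
  fingers=[4.4,4.4,4.4,4.4,4.4,4.4,4.4,4.4,4.4,4.4],
  slide=[
    [0,0,0],
    [0,0,0],
    [0.2,0,-1.5],
    [0.4,0,-5],
    [0.6,-2,-6],
    [0.6,-4.5,-6],
    [0.6,-4.5,-6],
    [0.6,-4.5,-6],
    [0.6,-4.5,-6],
    [0.6,-4.5,-6],
  ],
  twist=[
    [0,0,0],
    [0,0,0],
    [0,0,0],
    [0,0,0],
    [0,0,0.14],
    [0,0,0.28],
    [0,0,0.42],
    [0,0,0.56],
    [0,0,0.7],
    [0,0,0.84],
  ],
)

```text
time: 22.6
tcp_pos: [608.9, -72.0, 125.3]
ee_rot: [0.001, 0.356, 0.935, 0.001]
wrist_force: [0.8, -0.1, 0.2]
gripper_width: 43.8
```

Run:
```python
from h import *
st(); go([607.6,-74,110],6.6,[4,.5,0])
```

```text
t 22.6 tcp [608.9 -72.  125.3] yaw_y 48.3 z [ 0.003  0.    -1.   ] F [ 0.8 -0.1  0.2] w 43.8 q7 1.17
slide cm [-0.03 -0.24  1.53] twist [-0.022  0.069  0.728]
```

>>> arm_command(
  fingers=[4.4,4.4,4.4,4.4,4.4,4.4,4.4,4.4,4.4,4.4],
  slide=[
    [0,-0.2,0],
    [0,-0.2,0],
    [0,-0.2,0],
    [0,-0.2,0],
    [0,-0.2,0],
    [0,-0.2,1],
    [0,-0.2,1.5],
    [0,-0.2,1.5],
    [0,-0.2,1.5],
    [0,-0.2,1.5],
  ],
  twist=[
    [0,0.01,0.13],
    [-0.01,0.02,0.26],
    [-0.01,0.04,0.39],
    [-0.02,0.05,0.52],
    [-0.02,0.06,0.65],
    [-0.022,0.069,0.728],
    [-0.022,0.069,0.728],
    [-0.022,0.069,0.728],
    [-0.022,0.069,0.728],
    [-0.022,0.069,0.728],
  ],
)

```text
time: 23.6
tcp_pos: [606.8, -73.5, 109.3]
ee_rot: [-0.027, 0.662, 0.748, 0.022]
wrist_force: [1.0, -0.7, 0.2]
gripper_width: 44.1
```

Run:
```python
from h import *
st(); go([607.6,-74,65],6.6,[4,.5,0]); d=np.array([-.115,.9934])*165
go([607.6+d[0],-74+d[1],65],6.6,[4,.5,0])
```

```text
t 23.6 tcp [606.8 -73.5 109.3] yaw_y 7.0 z [-0.011  0.07  -0.997] F [ 1.  -0.7  0.2] w 44.1 q7 0.64
slide cm [-0.37  0.08  4.42] twist [-0.003 -0.     0.006]
slide cm [16.08  0.19  5.58] twist [-0.003 -0.     0.006]
```

>>> arm_command(
  fingers=[4.4,4.4,4.4,4.4,4.4,4.4,4.4,4.4,4.4,4.4],
  slide=[
    [-0.4,0.1,1.5],
    [-0.4,0.1,3],
    [-0.4,0.1,4],
    [-0.4,0.1,4.4],
    [-0.4,0.1,4.4],
    [0.1,0.1,4.43],
    [0.6,0.1,4.47],
    [1.1,0.1,4.5],
    [1.6,0.1,4.54],
    [2.1,0.1,4.57],
  ],
  twist=[
    [0,0,0.006],
    [0,0,0.006],
    [0,0,0.006],
    [0,0,0.006],
    [0,0,0.006],
    [0,0,0.006],
    [0,0,0.006],
    [0,0,0.006],
    [0,0,0.006],
    [0,0,0.006],
  ],
)

```text
time: 24.6
tcp_pos: [604.3, -49.1, 64.8]
ee_rot: [-0.028, 0.665, 0.746, 0.022]
wrist_force: [-0.9, -2.0, -0.7]
gripper_width: 44.0
```

>>> arm_command(
  fingers=[4.4,4.4,4.4,4.4,4.4,4.4,4.4,4.4,4.4,4.4],
  slide=[
    [0.4,0,0.03],
    [0.8,0,0.06],
    [1.2,0,0.08],
    [1.6,0,0.11],
    [2,0,0.14],
    [2.4,0,0.17],
    [2.8,0,0.2],
    [3.2,0,0.22],
    [3.6,0,0.25],
    [4,0,0.28],
  ],
  twist=[
    [0,0,0],
    [0,0,0],
    [0,0,0],
    [0,0,0],
    [0,0,0],
    [0,0,0],
    [0,0,0],
    [0,0,0],
    [0,0,0],
    [0,0,0],
  ],
)

```text
time: 25.6
tcp_pos: [599.5, -9.5, 64.6]
ee_rot: [-0.028, 0.665, 0.746, 0.022]
wrist_force: [-1.4, -4.1, 2.4]
gripper_width: 44.0
```

Run:
```python
from h import *
st(); q=r.get_image('scene'); p=r.get_image('wrist')
b=cv2.resize(q['img'][140:240,225:375,::-1],(576,384),interpolation=cv2.INTER_CUBIC)
cv2.imwrite('pics/w6.png',cv2.resize(np.hstack([b,p['img'][:,:,::-1]]),(800,282)))
```

```text
t 25.6 tcp [599.5  -9.5  64.6] yaw_y 6.6 z [-0.013  0.07  -0.997] F [-1.4 -4.1  2.4] w 44.0 q7 0.57
```

View pics/w6.png

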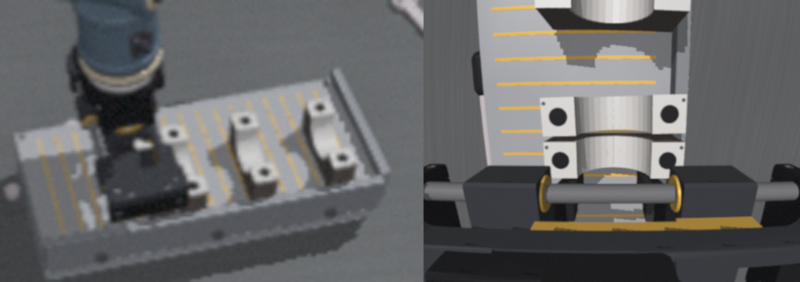

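>>> arm_command(
  fingers=[4.4,4.4,4.4,4.4,4.4,4.4,4.4,4.4,4.4,4.4],
  slide=[
    [0.4,0,0.03],
    [0.8,0,0.06],
    [1.2,0,0.08],
    [1.6,0,0.11],
    [2,0,0.14],
    [2.4,0,0.17],
    [2.8,0,0.2],
    [3.2,0,0.22],
    [3.6,0,0.25],
    [4,0,0.28],
  ],
  twist=[
    [0,0,0],
    [0,0,0],
    [0,0,0],
    [0,0,0],
    [0,0,0],
    [0,0,0],
    [0,0,0],
    [0,0,0],
    [0,0,0],
    [0,0,0],
  ],
)

```text
time: 26.7
tcp_pos: [594.9, 29.2, 64.5]
ee_rot: [-0.027, 0.665, 0.746, 0.021]
wrist_force: [-0.4, -5.5, 0.3]
gripper_width: 43.9
```

>>> arm_command(
  fingers=[4.4,4.4,4.4,4.4,4.4,4.4,4.4,4.4,4.4,4.4],
  slide=[
    [0.4,0,0.03],
    [0.8,0,0.06],
    [1.2,0,0.08],
    [1.6,0,0.11],
    [2,0,0.14],
    [2.4,0,0.17],
    [2.8,0,0.2],
    [3.2,0,0.22],
    [3.6,0,0.25],
    [4,0,0.28],
  ],
  twist=[
    [0,0,0],
    [0,0,0],
    [0,0,0],
    [0,0,0],
    [0,0,0],
    [0,0,0],
    [0,0,0],
    [0,0,0],
    [0,0,0],
    [0,0,0],
  ],
)

```text
time: 27.7
tcp_pos: [590.2, 67.3, 64.5]
ee_rot: [-0.027, 0.666, 0.746, 0.02]
wrist_force: [-1.4, -9.2, 1.8]
gripper_width: 44.3
```

```bash
cat >> h.py <<'E'
def cor(s=None):
    s=s or r.state(); Rc=Ro.from_euler('z',6.6,degrees=True).as_matrix()[:2,:2]
    print('corner xy',np.round((s['tcp_pos'][:2]-[563.7,62.5])@Rc-[75,175],1))
E
python3 - <<'E'
from h import *
st(); cor()
E
```

```text
t 27.7 tcp [590.2  67.3  64.5] yaw_y 6.5 z [-0.013  0.066 -0.998] F [-1.4 -9.2  1.8] w 44.3 q7 0.45
corner xy [ -48.2 -173.3]
```

>>> arm_command(
  fingers=[4.4,4.4,4.4,4.4,4.4,4.4,4.4,4.4,4.4,4.4],
  slide=[
    [0.4,0,0.03],
    [0.8,0,0.06],
    [1.2,0,0.08],
    [1.6,0,0.11],
    [2,0,0.14],
    [2.4,0,0.17],
    [2.8,0,0.2],
    [3.2,0,0.22],
    [3.6,0,0.25],
    [4,0,0.28],
  ],
  twist=[
    [0,0,0],
    [0,0,0],
    [0,0,0],
    [0,0,0],
    [0,0,0],
    [0,0,0],
    [0,0,0],
    [0,0,0],
    [0,0,0],
    [0,0,0],
  ],
)

```text
time: 28.7
tcp_pos: [585.5, 105.6, 64.5]
ee_rot: [-0.026, 0.666, 0.745, 0.02]
wrist_force: [-1.3, -11.8, 1.7]
gripper_width: 44.2
```

>>> arm_command(
  fingers=[4.4,4.4,4.4,4.4,4.4,4.4,4.4,4.4,4.4,4.4],
  slide=[
    [0.2,0,0.01],
    [0.4,0,0.03],
    [0.6,0,0.04],
    [0.8,0,0.06],
    [1,0,0.07],
    [1.2,0,0.08],
    [1.4,0,0.1],
    [1.6,0,0.11],
    [1.8,0,0.13],
    [2,0,0.14],
  ],
  twist=[
    [0,0,0],
    [0,0,0],
    [0,0,0],
    [0,0,0],
    [0,0,0],
    [0,0,0],
    [0,0,0],
    [0,0,0],
    [0,0,0],
    [0,0,0],
  ],
)

```text
time: 29.7
tcp_pos: [583.2, 124.4, 64.5]
ee_rot: [-0.026, 0.666, 0.745, 0.019]
wrist_force: [-2.0, -13.3, 2.0]
gripper_width: 44.1
```

Run:
```python
from h import *
st(); cor()
```

```text
t 29.7 tcp [583.2 124.4  64.5] yaw_y 6.4 z [-0.013  0.063 -0.998] F [ -2.  -13.3   2. ] w 44.1 q7 0.35
corner xy [ -48.6 -115.7]
```

>>> arm_command(
  fingers=[4.4,4.4,4.4,4.4,4.4,4.4,4.4,4.4,4.4,4.4],
  slide=[
    [0.13,0,0.01],
    [0.26,0,0.02],
    [0.39,0,0.03],
    [0.52,0,0.03],
    [0.65,0,0.04],
    [0.78,0,0.05],
    [0.9,0,0.06],
    [1.0,0,0.07],
    [1.1,0,0.08],
    [1.2,0,0.08],
  ],
  twist=[
    [0,0,0],
    [0,0,0],
    [0,0,0],
    [0,0,0],
    [0,0,0],
    [0,0,0],
    [0,0,0],
    [0,0,0],
    [0,0,0],
    [0,0,0],
  ],
)

```text
time: 30.7
tcp_pos: [582.0, 133.9, 64.6]
ee_rot: [-0.025, 0.666, 0.745, 0.018]
wrist_force: [-0.6, -17.6, 3.3]
gripper_width: 43.9
```

Run:
```python
from h import *
st(); cor()
```

```text
t 30.7 tcp [582.  133.9  64.6] yaw_y 6.4 z [-0.012  0.06  -0.998] F [ -0.6 -17.6   3.3] w 43.9 q7 0.33
corner xy [ -48.6 -106.2]
```

>>> arm_command(
  fingers=[4.4,4.4,4.4,4.4,4.4,4.4,4.4,4.4,4.4,4.4],
  slide=[
    [0.07,0,0],
    [0.14,0,0.01],
    [0.21,0,0.01],
    [0.28,0,0.02],
    [0.35,0,0.02],
    [0.42,0,0.03],
    [0.5,0,0.03],
    [0.5,0,0.03],
    [0.5,0,0.03],
    [0.5,0,0.03],
  ],
  twist=[
    [0,0,0],
    [0,0,0],
    [0,0,0],
    [0,0,0],
    [0,0,0],
    [0,0,0],
    [0,0,0],
    [0,0,0],
    [0,0,0],
    [0,0,0],
  ],
)

```text
time: 31.7
tcp_pos: [582.0, 134.0, 64.6]
ee_rot: [-0.022, 0.667, 0.744, 0.016]
wrist_force: [-1.1, -24.3, 3.8]
gripper_width: 44.1
```

Run:
```python
from h import *
st(); cor()
```

```text
t 31.7 tcp [582.  134.   64.6] yaw_y 6.2 z [-0.011  0.054 -0.998] F [ -1.1 -24.3   3.8] w 44.1 q7 0.32
corner xy [ -48.6 -106.1]
```

>>> arm_command(
  fingers=[4.4,4.4,4.4,4.4,4.4,4.4,4.4,4.4,4.4,4.4],
  slide=[
    [0.12,0,0.01],
    [0.24,0,0.02],
    [0.36,0,0.02],
    [0.48,0,0.03],
    [0.6,0,0.04],
    [0.7,0,0.05],
    [0.8,0,0.05],
    [0.9,0,0.06],
    [0.9,0,0.06],
    [0.9,0,0.06],
  ],
  twist=[
    [0,0,0],
    [0,0,0],
    [0,0,0],
    [0,0,0],
    [0,0,0],
    [0,0,0],
    [0,0,0],
    [0,0,0],
    [0,0,0],
    [0,0,0],
  ],
)

```text
time: 32.7
tcp_pos: [581.9, 134.2, 64.8]
ee_rot: [-0.018, 0.669, 0.743, 0.013]
wrist_force: [-0.1, -37.8, 4.4]
gripper_width: 43.9
```

Run:
```python
from h import *
st(); cor(); r.get_image('wrist')
p=r.get_image('wrist'); save(p,'w7.png',1.5)
```

```text
t 32.7 tcp [581.9 134.2  64.8] yaw_y 6.0 z [-0.009  0.044 -0.999] F [ -0.1 -37.8   4.4] w 43.9 q7 0.31
corner xy [ -48.6 -105.9]
```

View pics/w7.png

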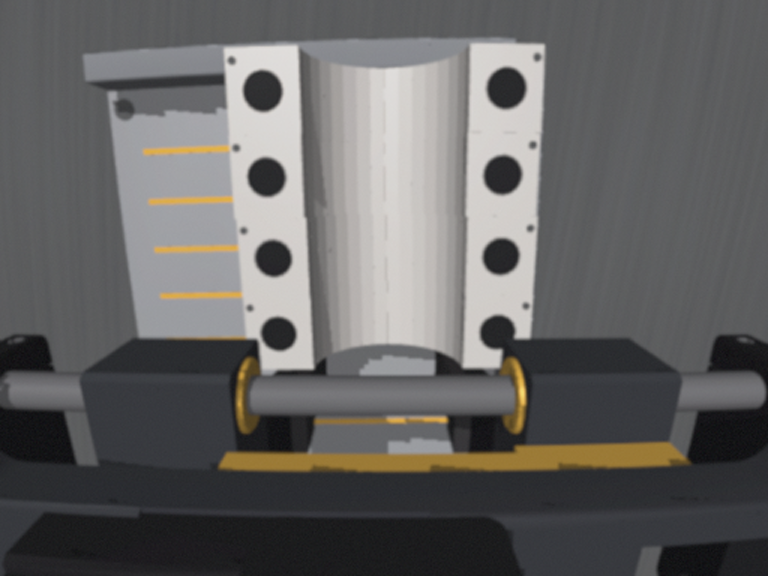

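The row is closed and pressed solid: the hole columns at (263,90)–(278,333) and (507,88)–(498,332) are straight and show no gaps. The push reached 38 N with no movement, against about 13 N while sliding. I'll back off and look straight down the back-rail face.

>>> arm_command(
  fingers=[4.4,4.4,4.4,4.4,4.4,4.4,4.4,4.4,4.4,4.4],
  slide=[
    [-0.5,0,0],
    [-1,0,0],
    [-1.5,0,0],
    [-2.5,0,0],
    [-3.5,0,0],
    [-3.5,1,-3],
    [-3.5,2.5,-7],
    [-3.3,4.5,-10],
    [-3.3,4.5,-10],
    [-3.3,4.5,-10],
  ],
  twist=[
    [0,0,0],
    [0,0,0],
    [0,0,0],
    [0,0,0],
    [0,0,0],
    [0,0,0],
    [0,0,0],
    [0,0,0],
    [0,0,0],
    [0,0,0],
  ],
)

```text
time: 33.8
tcp_pos: [630.3, 122.7, 162.2]
ee_rot: [-0.028, 0.664, 0.747, 0.023]
wrist_force: [-0.4, 0.1, -0.3]
gripper_width: 44.0
```

Run:
```python
from h import *
import pickle
st(); cor(); s=r.state(); p=r.get_image('wrist'); pickle.dump((s,p),open('w8.pkl','wb'))
uv=proj(p,[[569,148,100],[556,240,100],[614,153,100],[600,245,100],[620,153,74],[604,245,74]],s); print(np.round(uv))
save(p,'w8.png',2.4,(100,0,420,240))
```

```text
t 33.8 tcp [630.3 122.7 162.2] yaw_y 6.7 z [-0.012  0.071 -0.997] F [-0.4  0.1 -0.3] w 44.0 q7 0.28
corner xy [  -1.9 -122.8]
[[182. 172.]
 [174.  50.]
 [238. 172.]
 [233.  49.]
 [247. 170.]
 [240.  59.]]
```

View pics/w8.png

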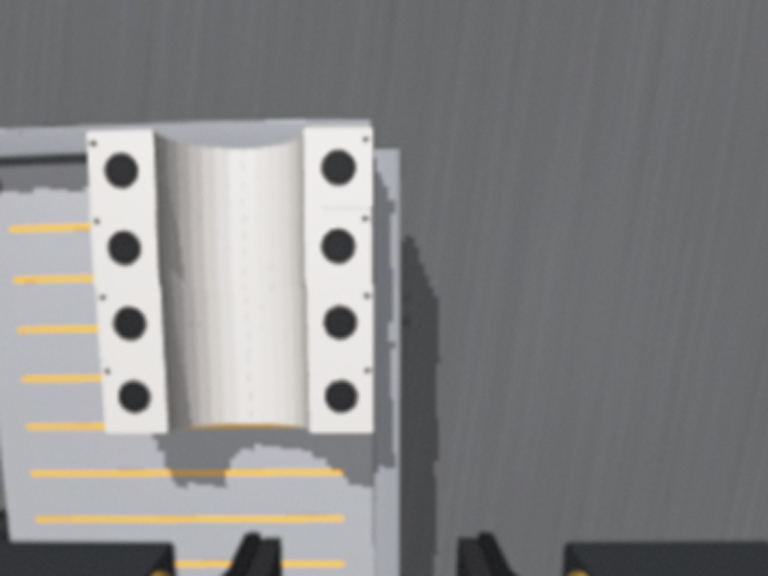

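Run:
```python
from h import *
import pickle
s,p=pickle.load(open('w8.pkl','rb')); f=lambda uv:(np.float64(uv)+.5)/2.4-.5+[100,0]
g=cv2.cvtColor(p['img'],cv2.COLOR_RGB2GRAY).astype(float)
Rc=Ro.from_euler('z',6.6,degrees=True).as_matrix()[:2,:2]
C=lambda uv,z:np.round((back(p,uv,z,s)[:,:2]-[563.7,62.5])@Rc-[75,175],1)
print('near ends',*C(f([(88,131),(93,190),(98,270),(102,350),(105,430)]),100))
print('far ends ',*C(f([(373,130),(373,190),(373,270),(373,350),(373,430)]),100))
print('rail outer',*C(f([(400,152),(400,300),(400,430),(400,500)]),74))
print('holes near',*C(f([(122,170),(124,248),(130,323),(134,397)]),100));print('holes far',*C(f([(338,167),(338,246),(341,323),(341,397)]),100))
for v in (200,206,212): print(v, np.round(g[v,240:275]).astype(int))
for v in (60,75,105,135,165,172): print(v, np.round(g[v,242:272]).astype(int), 'L', g[v,130:150].astype(int))
```

```text
near ends [-91.7  -0.6] [-90.9 -18.7] [-90.7 -43.8] [-90.9 -69.6] [-91.7 -96.3]
far ends  [-1.4 -1.5] [ -1.3 -19.7] [ -1.3 -44.4] [ -1.2 -69.8] [ -1.2 -96.3]
rail outer [ 8.1 -1.8] [  8.5 -52.7] [  8.9 -99.9] [   9.2 -126.7]
holes near [-81.2 -12.8] [-81.7 -37. ] [-81.  -60.9] [-81.1 -85.2]
holes far [-12.4 -12.6] [-12.5 -36.9] [-11.7 -61.2] [-11.8 -85.3]
200 [185 185 185 182 168 141 126 123 124 122 123 122 121 121 119 127 152 166
 172 171 168 167 168 167 166 154 120  85  74  72  72  75  75  74  73]
206 [185 187 185 186 185 185 185 185 185 185 185 185 185 184 176 160 158 166
 170 169 170 168 167 167 167 154 118  85  72  73  74  75  74  72  72]
212 [185 185 186 186 186 185 185 186 186 185 185 186 185 184 176 162 162 168
 171 170 169 169 166 168 166 153 117  83  74  74  73  74  73  74  73]
60 [235 237 238 238 238 237 237 237 236 231 229 232 222 162 112 104 104 105
 106 106 105 106 105 106 106 107 106 106 107 106] L [164 163 164 164 165 174 191 188 165 164 203 228 234 235 235 235 235 235
 235 236]
75 [ 62  72  99 144 197 228 236 237 236 236 236 236 222 163 116 113 122 145
 165 174 174 1
[... 268 characters left out ...]
89 190 191 195 214 226 231 231 231 228 206 144  80  50
  50  51]
135 [ 51  50  49  49  49  73 136 205 230 233 233 232 222 178 129 111 111 112
 115 132 157 166 170 162 129  88  64  62  67  73] L [196 198 196 196 197 197 196 197 198 201 212 222 228 229 230 224 191 128
  72  47]
165 [ 50  50  50  49  49  63 114 181 223 230 231 230 219 171 124 110 110 111
 111 114 129 153 166 157 125  88  73  71  72  75] L [184 183 183 183 184 184 184 184 184 183 183 185 198 219 228 228 229 228
 212 143]
172 [183 191 206 220 227 230 230 230 230 230 230 230 218 172 122 109 109 111
 110 110 114 133 157 156 121  87  74  73  72  74] L [184 183 184 183 183 183 184 183 183 184 184 184 191 211 224 228 228 228
 229 229]
```

Run:
```python
from h import *
st(); print(r.job_done())
```

```text
t 33.85 tcp [629.2 122.4 161.1] yaw_y 6.7 z [-0.015  0.071 -0.997] F [ 0.3 -1.1 -0.8] w 44.1 q7 0.28
the job is handed in; nothing more can be done
None
```

All four caps are on the chuck in one closed, square row against the back and end rails, and I handed the job in at about 34 s. The interface gives no verdict, so success rests on my own checks below.

**What I did:** I squared each of the three caps already on the chuck and slid it against the back rail. I then carried cap4 from the bench and did the same with it. With two fingers low on cap4, tips leading, I swept the row to the end rail and pressed it.

**Press:** Sliding the four caps took about 13 N. The push then rose to 38 N with almost no further movement (about 0.3 mm), so I estimate 20 N or more reached the end rail. There is no direct reading of the force on the rail.

**Final wrist picture, after backing off:**
- **Back rail:** cap centres came out at 45.0–45.6 mm from it, against 45 mm when touching.
- **Gaps:** the row measured about 96 mm overall, so total gaps are below about 1 mm.
- **Squareness:** the caps were parallel to well under 1°.

**Disagreements:** My first chuck angle (6.8°) and the later rail readings (about 6.3°) differ slightly. In one spot the cap ends measured about 0.5 mm past the rail face, which is within the camera error. I did not measure the bystanders again at the end; I saw no contact with them.

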